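Pop open the blue pen box on the reading table

TASK

Open the blue stationery box for the reader: press its red release button so that the sprung lid pops up, then gently ease the lid on over, past upright, until it rests steadily back against its stop, and let go. Leave the green box shut.

Things in the scene. Friction and masses are not known exactly. Their poses are not given: they have to be found in the camera images.
- blue_button_top (a point): Centre of the top of the red round button (32 mm across, black collar 48 mm across) on the front ledge of the blue box, 62 mm above the table. z up; x level, straight towards the lid's hinge; y along the hinge. It goes down 6 mm on a spring (1.5 N at first, 5 N fully down); the catch lets go at about 4 mm. The button rises again when left.
- blue: Blue box, 120 x 150 x 70 mm, fixed. Origin: centre of its underside; z up, x from button to hinge. Along x: ledge (40 mm high) -140 to -60, button centre -110, steel catch (top 87 mm high, 30 mm wide) -75 to -64, moving 6 mm towards the button when pressed; shut lid's free front edge -62; hinge axis along y at x 60, 70 mm high. Ledge, box and lid are 150 mm wide.
- blue_lid (a joint): Blue lid's angle (rad): 0 shut, grows as the front edge rises and swings back. Plate 122 mm hinge to edge, 8 mm thick, about 120 g, white panel on top. Released, a spring arm lifts it to 1.0, edge some 103 mm above the hinge; it rests there. Past that push it (1 N at the edge): let go before upright (1.57) it sinks back to 1.0, past upright it leans over to its stop at 1.9.
- green_lid (a joint): Angle (rad) of the lid of the other, green box of the same build and size, which has a red button too; 0 is shut. It must stay shut.

How it is judged:
On the way:
1. the button has been pressed and the blue lid has popped up, resting on its spring arm and not yet upright (value of joint blue_lid between 0.6 and 1.4 rad), for 0.2 s.
At the end, for the whole second after the job is handed in: The blue lid is open beyond 1.75 rad (100 degrees), at rest against its stop (slower than 0.1 rad/s); the green lid is shut (under 0.1 rad) (value of joint blue_lid above 1.75 rad and velocity of joint blue_lid between -0.1 and 0.1 rad/s and value of joint green_lid below 0.1 rad); the robot touches nothing.
It fails at once if the green box is opened (value of joint green_lid above 0.15 rad).
It fails at once if the lid is slammed back (faster than 5 rad/s beyond 1.5 rad) (value of joint blue_lid above 1.5 rad and velocity of joint blue_lid above 5 rad/s).
It also fails if it takes over 38 s, if anything falls off the work surface, if the arm or the gripper's body presses on something with over 40 N, if the wrist force passes 120 N, or if a joint passes its speed limit or range.

ROBOT

A 7-joint arm with a two-finger parallel gripper is mounted at the origin on the work surface. World frame = base frame: x ahead of the robot, y to its left, z up, the work surface at z = 0. Lengths are in m, angles in rad, forces in N, time in s.
With the tool pointing down it reaches from about 0.4 to 0.85 m from the base axis. Payload 10.4 kg.
Tool frame: the origin (TCP) lies at the very end of the fingers, on their centre line; the grasp point (between the pads) lies 19 mm behind it (manip.tcp_to_grasp is the distance from the TCP to the grasp point, in m); x points along the fingers, y is the direction in which the jaws open and shut, and the axes are right-handed (so a half turn about x gives the same grasp; the last joint's range is limited). The gripper opens to 85 mm and grips with 20 to 120 N. Pads are 22 mm wide; open, the fingers measure 114 mm over their backs; the gripper's body (76 mm by 85 mm) begins 54 mm behind the grasp point. The pads swing forward as they close: fully open they stand 13 mm farther back than shut.
Start: joints at [1.137, 0.332, -0.065, 1.46, 0.022, 1.35, -0.088], TCP at [0.25, -0.573, 0.231] pointing down, gripper open.
Joint ranges: [-2.6, 2.6], [-0.5, 2.12], [-1.47, 1.34], [0.16, 2.42], [-1.27, 4.41], [0.06, 2.06], [-2.6, 2.6]. Speed limits (rad/s): [2.22, 2.22, 2.79, 2.79, 3.14, 3.14, 3.14].

INTERFACE

Orientations are given as a unit quaternion [x, y, z, w].
In Python, from workcell import manip, cams, hand_in gives the robot as it stands.
- The arm moves only by the shell command python3 -m handwheel 'ROWS' [FORCE]. ROWS is text: rows parted by semicolons, each of 7 numbers parted by spaces: the shift along the tool's x, y, z in mm, then the turn, a rotation vector about the tool's x, y, z in rad, then the finger opening in mm, from 0 to 85.4. A call has 1 to 8 rows; each row shifts and turns the commanded pose from where the row before left it, along the tool's axes as they then stand; what a row does not reach is not made up. A row lasts 1/10 s, in which the tool goes at most 50 mm and 8.59 degrees, less where a joint would pass 70% of its speed; a pose out of reach is approached as far as the arm can. A call with a gripper value outside its range is refused whole. The fingers move at their own pace and stop on an object; FORCE is the grip in N (left out, the last holds). Time passes only in rows, so rows that do not move let the fingers close. It gives the time, the measured TCP pose, the force and the opening at its end, in the units of the state.
- manip.get_obs(): the state, without advancing time (a new reading comes with each control period).
- cams.camera(name): name is "scene" or "top" or "wrist"; returns a dict with "color" (400x640x3 uint8, blue, green, red), "depth" (400x640 float32, m along the optical axis (not along the pixel's ray), 0 where there is no reading), "camera_matrix" (3x3 intrinsics, pixels), "distortion" ([k1, k2, p1, p2, k3] as OpenCV has them; the pictures are not rectified), "origin" and "attitude" of the camera in the world; the wrist camera has in their place "T_tool_cam" (4x4, takes a point from camera to tool coordinates, whose origin is the TCP and whose axes are the tool frame's). Camera axes: x right, y down, z forward; pixel columns grow to the right and rows downward; lengths in m; the calibration is good to about 2 mm. A picture is of the moment at which its call begins: read the wrist's pose just before it.
- hand_in(): hands the job in, once; it reports no verdict.
Trained networks look in the newest picture that a camera, given by its name, has taken for a name from the list of things; names that differ only in an ending like _2 or _b are one class to them, and where a whole thing is asked for, a point or a joint stands for the part that bears it (a point fixed in the world has none). Each returns a list of dicts, best first, with "conf" (0 to 1); they miss things now and then, are a little off and sometimes report something else, mostly with a low value. They report only what shows in the picture. A call takes as long as a camera call.
- cams.recognise(camera, thing): "box" ([left, top, width, height] in pixels, round what is visible of it).
- cams.outline_of(camera, thing): "region" (400x640 bool, what is visible of it) and "box" ([left, top, width, height] in pixels, round what is visible of it).
The state is a dict: "clock": time; "joint_pos": joint angles; "joint_velocities": joint speeds; "tau": joint torques, N m; "position": TCP position; "ee_rot": TCP orientation; "ft_force": force on the tool from outside, world axes, zero at the start; "torque": the same for the moment, N m; "grip_width": opening from 0.0 (shut) to 1.0 (fully open).
Only numpy, scipy, OpenCV 4.12 (cv2) and the standard library are available. Lean on these libraries where they do the work, as an engineer would, in place of code of your own. Each camera call takes 0.05 s, during which the arm holds its last target.

## Working session

There is one attempt and no reset: what is moved stays moved. The work goes in short steps, Python scripts to look and compute and a shell command to move; the robot and the scene stay as the last step left them, time stands still between calls to the robot, and variables do not carry over. Pictures are saved under pics/ and viewed, and the job is handed in when it is done.

```bash
mkdir -p pics; ls
cat > h.py <<'E'
import numpy as np,cv2
from scipy.spatial.transform import Rotation as R
from workcell import manip,cams,hand_in
def att(c):
    a=np.array(c["attitude"],float)
    return a if a.shape==(3,3) else R.from_quat(a).as_matrix()
def pts(c,uv):
    uv=np.atleast_2d(np.array(uv,float))
    n=cv2.undistortPoints(uv.reshape(-1,1,2),np.array(c["camera_matrix"]),np.array(c["distortion"])).reshape(-1,2)
    d=np.array([c["depth"][int(round(v)),int(round(u))] for u,v in uv])
    p=np.c_[n*d[:,None],d]
    return p@att(c).T+np.array(c["origin"])
E
python3 - <<'E'
from h import *
for n in ("scene","top"):
    c=cams.camera(n); cv2.imwrite(f"pics/{n}0.png",c["color"]); print(n,c["origin"],c["attitude"])
    for t in ("blue","blue_button_top","blue_lid","green_lid"):
        print(t,[(r["box"],round(r["conf"],2)) for r in cams.recognise(n,t)])
o=manip.get_obs();print(o["clock"],o["position"],o["ee_rot"],o["ft_force"],o["grip_width"])
print(R.from_quat(o["ee_rot"]).as_matrix())
E
```

```text
pics
scene [1.09610843 0.02529496 0.87253266] [ 0.65100243  0.69990284 -0.21479213 -0.20048987]
blue [([382.6, 166.5, 91.5, 96.3], 0.7)]
blue_button_top [([408.3, 164.4, 16.8, 11.8], 0.51)]
blue_lid [([389.5, 179.5, 84.2, 63.1], 0.92)]
green_lid [([193.7, 160.4, 86.6, 58.5], 0.86)]
top [ 0.46771959 -0.02913879  0.9128075 ] [ 0.71029443 -0.70222004  0.0268805  -0.04057424]
blue [([187.0, 149.5, 86.8, 103.8], 0.96), ([233.0, 229.6, 5.7, 14.5], 0.49)]
blue_button_top [([229.1, 226.8, 8.8, 14.8], 0.45)]
blue_lid [([188.5, 150.3, 77.7, 66.6], 0.55)]
green_lid [([373.2, 166.5, 74.8, 67.0], 0.57)]
0.5 [ 0.24962593 -0.57299738  0.23130497] [ 0.69226187  0.14421664 -0.69222124  0.14423878] [ 0.18100873  0.10534768 -0.85154149] 0.9959595127767402
[[ 6.26402610e-05  3.99361660e-01 -9.16793467e-01]
 [-1.89263138e-05 -9.16793468e-01 -3.99361662e-01]
 [-9.99999998e-01  4.23676396e-05 -4.98697380e-05]]
```

View pics/scene0.png

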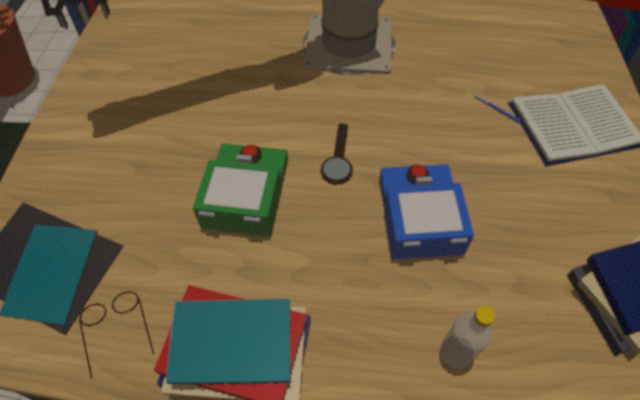

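View pics/top0.png

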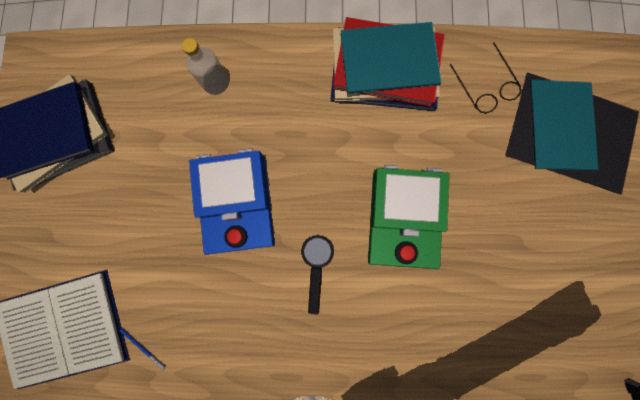

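The top view shows the blue box on the left, with its button at about (235,237) and its hinge at the top edge, and the green box on the right. The magnifier lies between them. Next I measure the pose.

Run:
```python
from h import *
for n in ("top","scene"):
    c=cams.camera(n)
    hsv=cv2.cvtColor(c["color"],cv2.COLOR_BGR2HSV); H,S,V=cv2.split(hsv)
    bx=[r["box"] for r in cams.recognise(n,"blue")][0]
    roi=np.zeros(H.shape,bool); x,y,w,h=[int(t) for t in bx]; roi[y-8:y+h+8,x-8:x+w+8]=1
    red=roi&((H<8)|(H>172))&(S>150)&(V>100)
    vs,us=np.nonzero(red); print(n,"red n",len(us),us.mean(),vs.mean())
    P=pts(c,np.c_[us,vs]); print(" button mean",P.mean(0),"med",np.median(P,0), (P.max(0)+P.min(0))/2)
    wh=roi&(S<60)&(V>140)
    k,lab,st,ce=cv2.connectedComponentsWithStats(wh.astype(np.uint8)); i=1+np.argmax(st[1:,4])
    vs,us=np.nonzero(lab==i); P=pts(c,np.c_[us,vs]); P=P[np.abs(P[:,2]-np.median(P[:,2]))<.01]
    r=cv2.minAreaRect((P[:,:2]*1000).astype(np.float32)); print(" panel",len(P),P.mean(0),r)
    bl=roi&(H>105)&(H<130)&(S>120)
    vs,us=np.nonzero(bl|(lab==i)); P=pts(c,np.c_[us,vs])
    L=P[(P[:,2]>.06)&(P[:,2]<.09)]; r=cv2.minAreaRect((L[:,:2]*1000).astype(np.float32)); print(" lid",len(L),np.median(L[:,2]),r)
    L=P[(P[:,2]>.03)&(P[:,2]<.05)]; r=cv2.minAreaRect((L[:,:2]*1000).astype(np.float32)); print(" ledge",len(L),np.median(L[:,2]),r)
```

```text
top red n 175 233.9257142857143 236.03428571428572
 button mean [0.47213879 0.16458261 0.0615004 ] med [0.47217521 0.16450482 0.06158831] [0.47220306 0.16458558 0.06028222]
 panel 2280 [0.58258354 0.18030938 0.07886131] ((583.1068725585938, 180.79327392578125), (91.08985900878906, 110.49254608154297), 7.84796667098999)
 lid 4051 0.07846182888931896 ((579.8721313476562, 179.55844116210938), (120.95979309082031, 148.9510498046875), 7.896506309509277)
 ledge 2176 0.03948729400603773 ((539.5225830078125, 174.08590698242188), (194.10443115234375, 149.46434020996094), 8.129793167114258)
scene red n 133 418.2406015037594 170.27067669172934
 button mean [0.47338522 0.16608902 0.06168112] med [0.47376694 0.16578315 0.06157739] [0.47198995 0.16667505 0.06228598]
 panel 2214 [0.58386127 0.18252461 0.07908976] ((582.6640625, 182.86509704589844), (93.32218933105469, 111.14896392822266), 7.893100738525391)
 lid 3971 0.07875618471739831 ((576.3114013671875, 179.44760131835938), (135.20932006835938, 148.93980407714844), 8.32648754119873)
 ledge 1046 0.0397516511446806 ((544.8936157226562, 175.0995635986328), (200.43408203125, 146.5402069091797), 7.794119358062744)
```

Both cameras agree: the button is at about (0.4725, 0.165, 0.062), the box yaw is about 7.9°, and the box origin is about (0.5815, 0.180). I'll close the fingers, turn the tool so that -z points towards the hinge, and swing over.

```bash
python3 -m handwheel '0 -40 -20 0.136 0 0 0; 0 -40 -20 0.136 0 0 0; 0 -45 -20 0 0 0 0; 0 -45 -20 0 0 0 0; 0 -45 -20 0 0 0 0; 0 -45 -20 0 0 0 0; 0 -45 -20 0 0 0 0; 0 -45 -15 0 0 0 0' 40
cat > tgt.py <<'E'
from h import *
import sys
def rel(P):
    o=manip.get_obs();M=R.from_quat(o["ee_rot"]).as_matrix()
    return (M.T@(np.array(P)-o["position"])*1000).round(1)
yaw=np.radians(7.9);d=np.array([np.cos(yaw),np.sin(yaw),0]);B=np.array([.4725,.165,0])+.110*d
def box(x,y,z): return B+x*d+y*np.array([-d[1],d[0],0])+np.array([0,0,z])
if __name__=="__main__":
    o=manip.get_obs();M=R.from_quat(o["ee_rot"]).as_matrix()
    p=o["position"]-B
    print("t",o["clock"],"boxpos mm",(1000*np.array([p@d,p@[-d[1],d[0],0],p[2]])).round(1),"F",np.round(o["ft_force"],1),"grip",o["grip_width"])
    print("y,z axis",M[:,1].round(3),M[:,2].round(3),"want y",[d[1],-d[0]],"rotx",np.arctan2(*(M[:,1:].T@np.array([d[1],-d[0],0]))[::-1]).round(3))
    if len(sys.argv)>1: print("shift",rel(box(*[float(a)/1000 for a in sys.argv[1:4]])))
E
python3 tgt.py -112 0 100
```

```text
clock: 1.5
position: [0.3374, -0.199, 0.2316]
ee_rot: [0.706, 0.049, -0.705, 0.05]
ft_force: [0.3, 0.4, -0.1]
grip_width: 0.002
t 1.5 boxpos mm [-293.9 -342.   231.6] F [ 0.3  0.4 -0.1] grip 0.0016488483535217447
y,z axis [ 0.139 -0.99   0.001] [-0.99  -0.139 -0.001] want y [np.float64(0.13744454603714665), np.float64(-0.9905094632383088)] rotx 0.001
shift [ 131.3 -341.9 -182.3]
```

```bash
python3 -m handwheel '0 -30 -35 0 0 0 0; 0 -35 -35 0 0 0 0; 0 -40 -20 0 0 0 0; 0 -40 -20 0 0 0 0; 0 -40 -15 0 0 0 0; 0 -40 -10 0 0 0 0; 0 -40 -10 0 0 0 0; 0 0 0 0 0 0 0'
python3 tgt.py -112 0 100
```

```text
clock: 2.3
position: [0.4437, 0.0871, 0.2318]
ee_rot: [0.706, 0.052, -0.705, 0.051]
ft_force: [-0.4, -0.5, 0.3]
grip_width: 0.002
t 2.3 boxpos mm [-149.3  -73.2  231.8] F [-0.4 -0.5  0.3] grip 0.0018388337001285172
y,z axis [ 0.146 -0.989 -0.001] [-0.989 -0.146 -0.001] want y [np.float64(0.13744454603714665), np.float64(-0.9905094632383088)] rotx 0.009
shift [132.  -72.7 -37.7]
```

```bash
python3 -m handwheel '0 0 0 0 0 0 0; 0 0 0 0 0 0 0'
python3 tgt.py -112 0 100
```

```text
clock: 2.5
position: [0.4439, 0.0803, 0.2312]
ee_rot: [-0.705, -0.048, 0.705, -0.049]
ft_force: [0.3, -0.3, -0.5]
grip_width: 0.002
t 2.5 boxpos mm [-150.   -80.   231.2] F [ 0.3 -0.3 -0.5] grip 0.0016889120628427415
y,z axis [ 0.137 -0.991  0.   ] [-0.991 -0.137  0.   ] want y [np.float64(0.13744454603714665), np.float64(-0.9905094632383088)] rotx -0.001
shift [131.2 -80.1 -38. ]
```

```bash
python3 -m handwheel '0 -40 -19 0 0 0 0; 0 -40 -19 0 0 0 0; 40 0 0 0 0 0 0; 45 0 0 0 0 0 0; 40 0 0 0 0 0 0; 0 0 0 0 0 0 0; 0 0 0 0 0 0 0; 0 0 0 0 0 0 0'
python3 tgt.py -112 0 65
python3 - <<'E'
from h import *
import cv2
a=cams.camera("scene")["color"];cv2.imwrite("pics/s1.png",cv2.resize(a[100:300,300:560],None,fx=3,fy=3))
E
```

```text
clock: 3.3
position: [0.4719, 0.1659, 0.1086]
ee_rot: [0.707, 0.049, -0.704, 0.049]
ft_force: [0.5, 1.2, 0.4]
grip_width: 0.004
t 3.3 boxpos mm [-110.5    1.   108.6] F [0.5 1.2 0.4] grip 0.00390527446777947
y,z axis [ 0.137 -0.991  0.   ] [-0.991 -0.137 -0.003] want y [np.float64(0.13744454603714665), np.float64(-0.9905094632383088)] rotx -0.0
shift [43.6  1.   1.7]
```

View pics/s1.png

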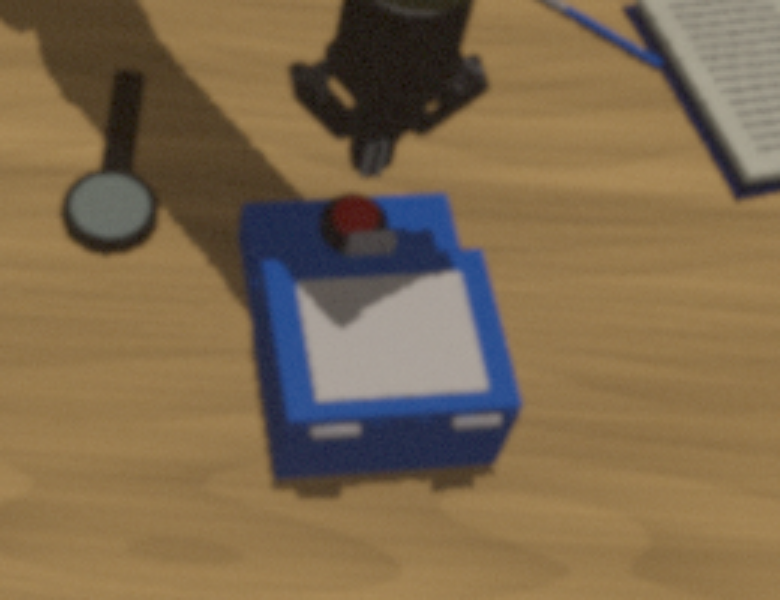

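The crop shows the shut fingers (tip at about (370,165)) in front of and above the red button (355,215). From this oblique view that fits with being directly above it. Now I press.

```bash
python3 -m handwheel '20 0 0 0 0 0 0; 15 -1 2 0 0 0 0; 5 0 0 0 0 0 0; 0 0 0 0 0 0 0; 2 0 0 0 0 0 0; 2 0 0 0 0 0 0; 2 0 0 0 0 0 0; 0 0 0 0 0 0 0'
python3 tgt.py -112 0 57
```

```text
clock: 4.15
position: [0.4687, 0.1667, 0.0605]
ee_rot: [0.706, 0.049, -0.705, 0.049]
ft_force: [0.4, 0.3, 2.0]
grip_width: 0.002
t 4.15 boxpos mm [-113.5    2.2   60.5] F [0.4 0.3 2. ] grip 0.0021340267807532292
y,z axis [ 0.138 -0.99  -0.   ] [-0.99  -0.138 -0.001] want y [np.float64(0.13744454603714665), np.float64(-0.9905094632383088)] rotx 0.001
shift [ 3.5  2.2 -1.5]
```

```bash
python3 -m handwheel '2 0 0 0 0 0 0; 1 0 0 0 0 0 0; 1 0 0 0 0 0 0; 0 0 0 0 0 0 0; 0 0 0 0 0 0 0'
python3 tgt.py -112 0 57
python3 - <<'E'
from h import *
import cv2
a=cams.camera("scene")["color"];cv2.imwrite("pics/s2.png",cv2.resize(a[100:300,300:560],None,fx=3,fy=3))
E
```

```text
clock: 4.65
position: [0.4687, 0.1667, 0.0565]
ee_rot: [0.706, 0.049, -0.705, 0.049]
ft_force: [1.1, 0.0, 4.0]
grip_width: 0.0
t 4.65 boxpos mm [-113.5    2.2   56.5] F [1.1 0.  4. ] grip 0.00031876056563497014
y,z axis [ 0.138 -0.99  -0.   ] [-0.99  -0.138 -0.001] want y [np.float64(0.13744454603714665), np.float64(-0.9905094632383088)] rotx 0.001
shift [-0.5  2.2 -1.5]
```

View pics/s2.png

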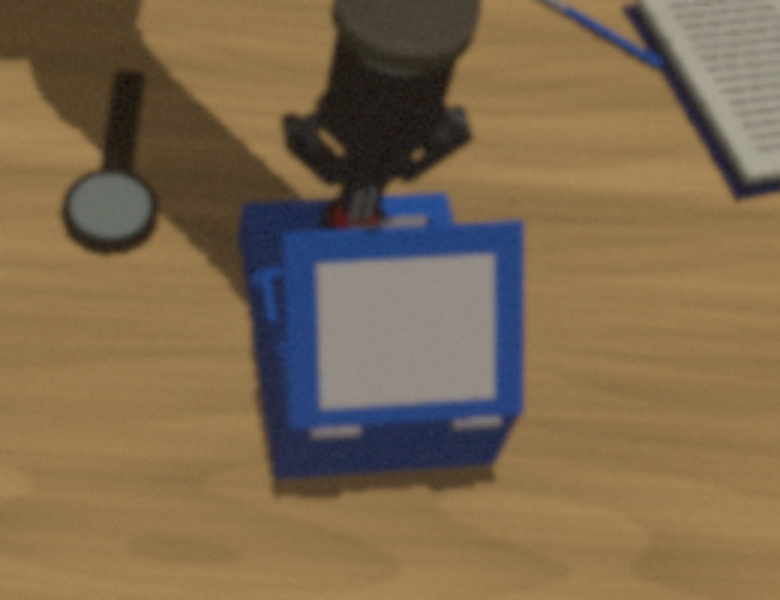

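The catch has let go and the lid (front edge at about y=230 in the crop) is rising. I raise the tool to z≈0.15 and measure the lid.

```bash
python3 -m handwheel '-10 0 0 0 0 0 0; -30 0 0 0 0 0 0; -35 0 0 0 0 0 0; -20 0 0 0 0 0 0; 0 0 0 0 0 0 0; 0 0 0 0 0 0 0; 0 0 0 0 0 0 0'
python3 tgt.py -30 0 152
cat > lid.py <<'E'
from tgt import *
import sys
for n in ("scene","top"):
    c=cams.camera(n); cv2.imwrite(f"pics/{sys.argv[1]}_{n}.png",cv2.resize(c["color"][80:320,(300 if n=="scene" else 120):][:,:300],None,fx=2.5,fy=2.5))
    r=cams.outline_of(n,"blue_lid")
    if not r: print(n,"no lid");continue
    vs,us=np.nonzero(r[0]["region"]&(c["depth"]>0)); P=pts(c,np.c_[us,vs])-B
    x=P@d*1000;z=P[:,2]*1000
    k=(z>75)&(np.abs(P@[-d[1],d[0],0])<.09)
    q=np.c_[x,z][k]
    if len(q)<30: print(n,"few");continue
    l=cv2.fitLine(q.astype(np.float32),cv2.DIST_HUBER,0,.01,.01).ravel(); s=l[:2]*np.sign(l[1])
    print(n,round(r[0]["conf"],2),len(q),"angle",np.arctan2(s[1],-s[0]).round(3),"top z",np.percentile(q[:,1],98).round(1),"x range",np.percentile(q[:,0],[2,98]).round(1))
E
python3 lid.py a
```

```text
clock: 5.4
position: [0.4674, 0.1662, 0.1502]
ee_rot: [-0.705, -0.049, 0.706, -0.049]
ft_force: [0.7, -0.4, -0.0]
grip_width: 0.003
t 5.4 boxpos mm [-114.9    1.9  150.2] F [ 0.7 -0.4 -0. ] grip 0.002868631249049051
y,z axis [ 0.138 -0.99   0.   ] [-0.99  -0.138  0.002] want y [np.float64(0.13744454603714665), np.float64(-0.9905094632383088)] rotx 0.001
shift [ -2.    1.9 -84.9]
scene 0.69 5062 angle 0.987 top z 176.3 x range [-2.7 64.6]
top 0.77 1972 angle 0.978 top z 177.3 x range [-6.9 61.8]
```

View pics/a_scene.png

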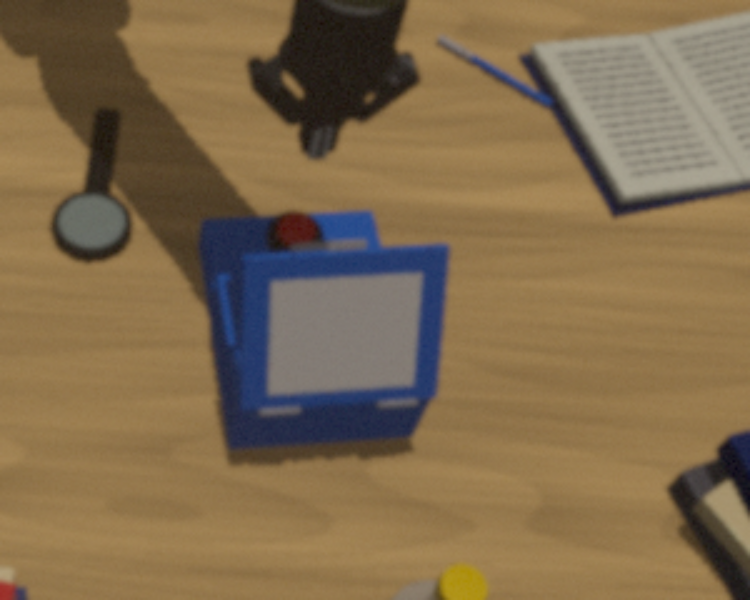

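View pics/a_top.png

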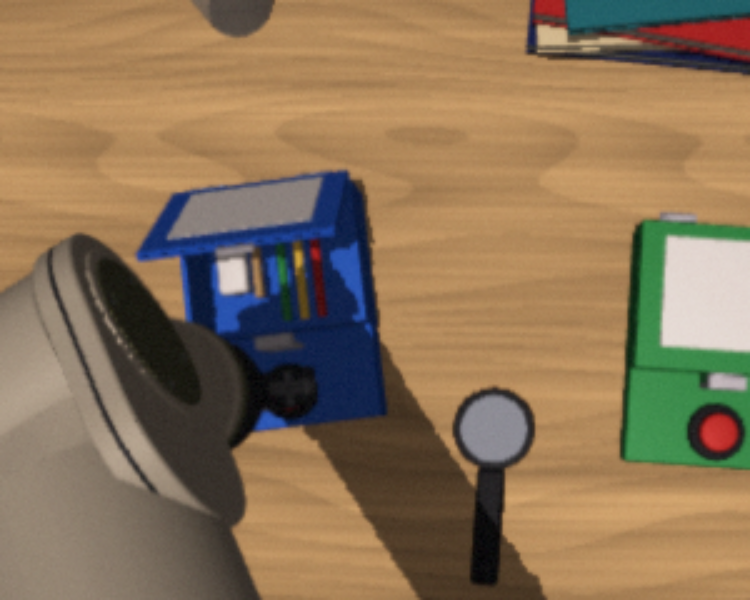

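Both cameras put the lid at about 0.98 rad and at rest. The top view shows the gripper in front of the raised edge with the box interior visible. Now I push towards the hinge (-z) with the fingertip just below the edge.

```bash
python3 -m handwheel '0 0 -30 0 0 0 0; 0 0 -30 0 0 0 0; 0 0 -15 0 0 0 0; 0 0 -6 0 0 0 0; 0 0 -6 0 0 0 0; 0 0 -6 0 0 0 0; 0 0 -6 0 0 0 0; 0 0 0 0 0 0 0'
python3 tgt.py
```

```text
clock: 6.4
position: [0.5667, 0.1803, 0.1514]
ee_rot: [0.706, 0.049, -0.705, 0.049]
ft_force: [0.1, -0.3, -0.5]
grip_width: 0.001
t 6.4 boxpos mm [-14.6   2.2 151.4] F [ 0.1 -0.3 -0.5] grip 0.0009949435408632716
y,z axis [ 0.138 -0.99   0.   ] [-0.99  -0.138 -0.   ] want y [np.float64(0.13744454603714665), np.float64(-0.9905094632383088)] rotx 0.001
```

```bash
python3 -m handwheel '0 0 -6 0 0 0 0; 0 0 -6 0 0 0 0; 0 0 -6 0 0 0 0; 0 0 -6 0 0 0 0; 0 0 0 0 0 0 0; 0 0 0 0 0 0 0'
python3 tgt.py; python3 lid.py b
```

```text
clock: 7.0
position: [0.5914, 0.1838, 0.1533]
ee_rot: [0.706, 0.049, -0.704, 0.049]
ft_force: [-4.5, -2.4, 14.5]
grip_width: -0.003
t 7.0 boxpos mm [ 10.4   2.3 153.3] F [-4.5 -2.4 14.5] grip -0.00250931470402948
y,z axis [ 0.138 -0.99   0.   ] [-0.99  -0.138 -0.003] want y [np.float64(0.13744454603714665), np.float64(-0.9905094632383088)] rotx 0.0
scene 0.88 4436 angle 1.249 top z 189.1 x range [24.7 66.2]
top 0.55 206 angle 1.23 top z 189.4 x range [22.  62.8]
```

View pics/b_scene.png

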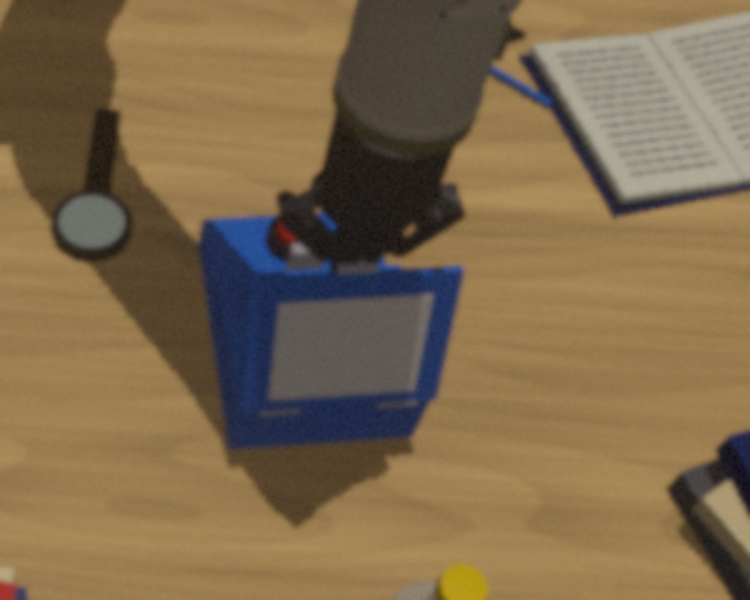

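The lid is at about 1.24 rad, but there is a 14 N upward force on the tool. The rising edge (z≈187) is catching a step on the finger about 32 mm above the tip. I raise the tool to clear it before going on.

```bash
python3 -m handwheel '-8 0 0 0 0 0 0; -7 0 0 0 0 0 0; 0 0 0 0 0 0 0; 0 0 0 0 0 0 0'
python3 tgt.py; python3 lid.py c
```

```text
clock: 7.6
position: [0.5902, 0.1836, 0.1663]
ee_rot: [0.705, 0.049, -0.705, 0.049]
ft_force: [-0.6, 0.3, -0.2]
grip_width: 0.004
t 7.6 boxpos mm [  9.2   2.3 166.3] F [-0.6  0.3 -0.2] grip 0.003701041529298992
y,z axis [ 0.138 -0.99   0.   ] [-0.99  -0.138 -0.   ] want y [np.float64(0.13744454603714665), np.float64(-0.9905094632383088)] rotx 0.001
scene 0.69 4431 angle 1.241 top z 188.7 x range [24.6 66.4]
top 0.45 194 angle 1.223 top z 188.6 x range [21.6 62.8]
```

```bash
python3 -m handwheel '-2 0 -5 0 0 0 0; -2 0 -5 0 0 0 0; -1 0 -5 0 0 0 0; 0 0 -5 0 0 0 0; 0 0 -5 0 0 0 0; 0 0 0 0 0 0 0'
python3 tgt.py; python3 lid.py d
```

```text
clock: 8.4
position: [0.6154, 0.1871, 0.171]
ee_rot: [-0.705, -0.049, 0.705, -0.049]
ft_force: [-0.9, 0.5, 0.5]
grip_width: -0.003
t 8.4 boxpos mm [ 34.6   2.2 171. ] F [-0.9  0.5  0.5] grip -0.003409130797964144
y,z axis [ 0.138 -0.99  -0.   ] [-0.99  -0.138  0.   ] want y [np.float64(0.13744454603714665), np.float64(-0.9905094632383088)] rotx 0.001
scene 0.65 3655 angle 1.452 top z 193.5 x range [49.5 68.1]
top 0.49 268 angle 1.473 top z 192.5 x range [46.2 58.7]
```

The lid is at about 1.46 rad and the push force is about 1 N. I ease it through upright at 30 mm/s.

```bash
python3 -m handwheel '0 0 -3 0 0 0 0; 0 0 -3 0 0 0 0; 0 0 -3 0 0 0 0; 0 0 -3 0 0 0 0; 0 0 -3 0 0 0 0; 0 0 -3 0 0 0 0; 0 0 -3 0 0 0 0; 0 0 0 0 0 0 0'
python3 tgt.py; python3 lid.py e
```

```text
clock: 9.4
position: [0.636, 0.19, 0.1712]
ee_rot: [-0.705, -0.049, 0.705, -0.049]
ft_force: [-0.7, -0.2, -1.0]
grip_width: 0.004
t 9.4 boxpos mm [ 55.4   2.3 171.2] F [-0.7 -0.2 -1. ] grip 0.004184096660484814
y,z axis [ 0.138 -0.99  -0.   ] [-0.99  -0.138  0.   ] want y [np.float64(0.13744454603714665), np.float64(-0.9905094632383088)] rotx 0.001
scene 0.64 2733 angle 1.64 top z 193.9 x range [68.3 77.9]
top 0.88 662 angle 1.674 top z 191.6 x range [59.8 75.8]
```

```bash
python3 -m handwheel '0 0 -3 0 0 0 0; 0 0 -3 0 0 0 0; 0 0 -3 0 0 0 0; 0 0 -3 0 0 0 0; 0 0 -3 0 0 0 0; 0 0 0 0 0 0 0; 0 0 0 0 0 0 0'
python3 tgt.py; python3 lid.py f
```

```text
clock: 10.3
position: [0.6505, 0.1921, 0.1712]
ee_rot: [-0.705, -0.049, 0.705, -0.049]
ft_force: [0.8, 0.0, 0.3]
grip_width: -0.001
t 10.3 boxpos mm [ 70.    2.4 171.2] F [0.8 0.  0.3] grip -0.00057603454575091
y,z axis [ 0.138 -0.99  -0.   ] [-0.99  -0.138  0.   ] want y [np.float64(0.13744454603714665), np.float64(-0.9905094632383088)] rotx 0.001
scene 0.73 1327 angle 1.878 top z 188.9 x range [ 73. 107.]
top 0.72 992 angle 1.907 top z 185.1 x range [ 61.6 103.1]
```

View pics/f_scene.png

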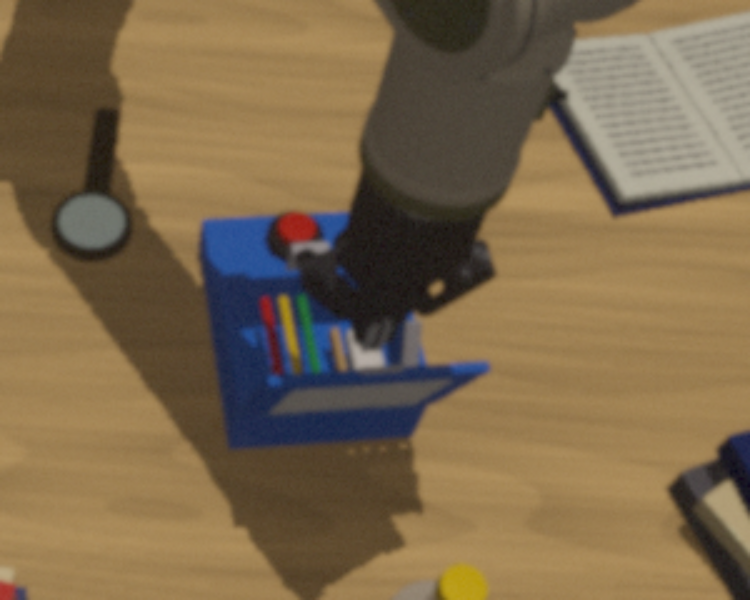

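The lid is at about 1.89 rad, against its stop, and has leaned clear of the finger (tip at about (375,335) in the crop). I back away and rise.

```bash
python3 -m handwheel '0 0 20 0 0 0 0; 0 0 35 0 0 0 0; -10 0 40 0 0 0 0; -30 0 40 0 0 0 0; -30 0 20 0 0 0 0; -20 0 0 0 0 0 0; 0 0 0 0 0 0 0; 0 0 0 0 0 0 0'
python3 -m handwheel '0 0 0 0 0 0 0; 0 0 0 0 0 0 0; 0 0 0 0 0 0 0'
python3 tgt.py; python3 lid.py g
python3 - <<'E'
from h import *
for n in ("top","scene"):
    c=cams.camera(n);r=cams.outline_of(n,"green_lid")
    if r:
        vs,us=np.nonzero(r[0]["region"]);P=pts(c,np.c_[us,vs]);print(n,"green z pct",np.percentile(P[:,2],[10,50,97]).round(4))
E
```

```text
clock: 11.3
position: [0.4972, 0.1705, 0.2614]
ee_rot: [0.706, 0.049, -0.705, 0.049]
ft_force: [0.7, 0.6, -0.3]
grip_width: 0.001
clock: 11.6
position: [0.4968, 0.1706, 0.2606]
ee_rot: [-0.705, -0.049, 0.706, -0.049]
ft_force: [0.3, 0.1, 0.2]
grip_width: 0.001
t 11.6 boxpos mm [-85.1   2.2 260.6] F [0.3 0.1 0.2] grip 0.0013141379592792918
y,z axis [ 0.139 -0.99  -0.   ] [-0.99  -0.139  0.001] want y [np.float64(0.13744454603714665), np.float64(-0.9905094632383088)] rotx 0.001
scene 0.81 1343 angle 1.876 top z 189.3 x range [ 72.8 107.1]
top 0.62 2789 angle 1.91 top z 186.5 x range [ 62.1 103.5]
top green z pct [0.0767 0.0786 0.0816]
scene green z pct [0.0763 0.0786 0.0815]
```

View pics/g_scene.png

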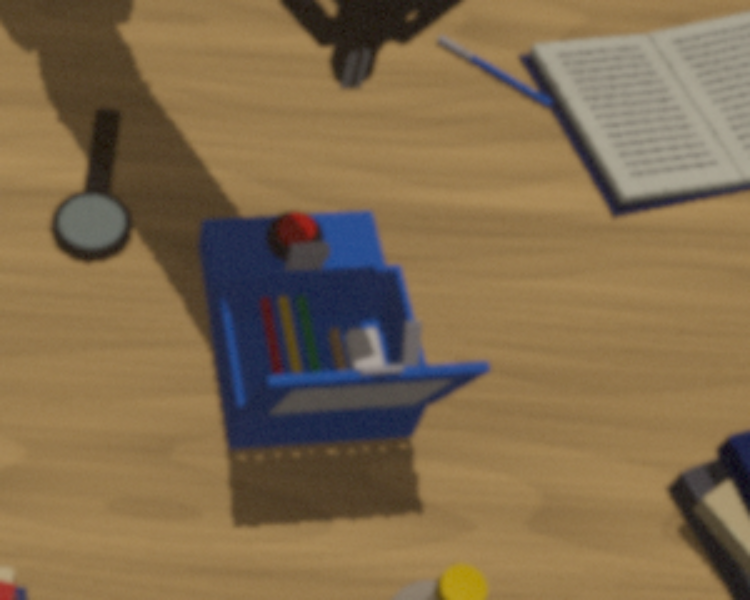

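The lid rests at about 1.89 rad, unchanged since the tool backed away. The gripper is clear and the green lid is flat at 79 mm.

```bash
python3 -c "
from workcell import hand_in
print(hand_in())"
```

```text
the job is handed in; nothing more can be done
None
```

The blue box is open and the job is handed in at about 12 s of the 38 s allowed; hand_in gave no verdict.

- **Pop-up:** I pressed the red button down with closed fingers (4 N at the bottom). The lid popped up and rested at about 0.98 rad for over 0.2 s.
- **Easing over:** I pushed the lid slowly past upright and backed away. It leaned over to its stop without being slammed; I didn't measure its speed directly.
- **Snag on the way:** At about 1.24 rad the lid's edge caught on the finger and pushed up on it with about 14 N. I raised the tool to free it, and the push went on at about 1 N.
- **Last checks:** The blue lid read 1.88 rad on one camera and 1.91 on the other, unchanged after the tool withdrew. The green lid lay flat at 79 mm, so it is shut. The gripper was well clear of the box, with no force on it beyond sensor noise. No check failed; the only disagreement was about 0.03 rad between the two cameras.

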